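# Line up pipe fittings by height on the scan rail

## Task

Get the four steel pipe fittings ready for scanning: move them from the foam mat onto the rail and line them up by height, one standing upright in the middle of each black pad, the tallest on the pad next to the upright end stop and each next one shorter, down to the shortest at the other end. Judge by height, not by the width of the foot, and do not let any fitting fall over on the way.

Things in the scene. Friction and masses are not known exactly. Their poses are not given: they have to be found in the camera images.
- fitting_92: The tallest of four plain steel pipe fittings, 92 mm high: a round foot flange 42 mm in diameter and 6 mm thick, round body 30 mm in diameter up to 80 mm, hexagonal head above (12 mm high, 26 mm across flats). 0.15 to 0.45 kg. Stands with the others, in any order, on a grey foam mat 3 mm thick, low small hardware between them. Origin: centre of the foot's underside; z up its axis.
- fitting_76: The second tallest of four plain steel pipe fittings, 76 mm high: a round foot flange 50 mm in diameter and 6 mm thick, round body 30 mm in diameter up to 64 mm, hexagonal head above (12 mm high, 26 mm across flats). 0.15 to 0.45 kg. Stands with the others, in any order, on a grey foam mat 3 mm thick, low small hardware between them. Origin: centre of the foot's underside; z up its axis.
- fitting_60: The second shortest of four plain steel pipe fittings, 60 mm high: a round foot flange 38 mm in diameter and 6 mm thick, round body 30 mm in diameter up to 48 mm, hexagonal head above (12 mm high, 26 mm across flats). 0.15 to 0.45 kg. Stands with the others, in any order, on a grey foam mat 3 mm thick, low small hardware between them. Origin: centre of the foot's underside; z up its axis.
- fitting_44: The shortest of four plain steel pipe fittings, 44 mm high: a round foot flange 46 mm in diameter and 6 mm thick, round body 30 mm in diameter up to 32 mm, hexagonal head above (12 mm high, 26 mm across flats). 0.15 to 0.45 kg. Stands with the others, in any order, on a grey foam mat 3 mm thick, low small hardware between them. Origin: centre of the foot's underside; z up its axis.
- pad_a: Round black rubber pad, 58 mm in diameter, 2 mm thick, white centre dot; first from the left (+y) end of the row a, b, c, d, 72 mm centre to centre on a fixed aluminium rail 80 mm wide, 360 mm long, 10 mm thick. Origin: centre of the pad's underside; its top is 2 mm higher, 12 mm above the table. y axis along the row, towards pad_a.
- pad_b: Round black rubber pad, 58 mm in diameter, 2 mm thick, white centre dot; second from the left (+y) end of the row a, b, c, d, 72 mm centre to centre on a fixed aluminium rail 80 mm wide, 360 mm long, 10 mm thick. Origin: centre of the pad's underside; its top is 2 mm higher, 12 mm above the table. y axis along the row, towards pad_a.
- pad_c: Round black rubber pad, 58 mm in diameter, 2 mm thick, white centre dot; third from the left (+y) end of the row a, b, c, d, 72 mm centre to centre on a fixed aluminium rail 80 mm wide, 360 mm long, 10 mm thick. Origin: centre of the pad's underside; its top is 2 mm higher, 12 mm above the table. y axis along the row, towards pad_a.
- pad_d: Round black rubber pad, 58 mm in diameter, 2 mm thick, white centre dot; fourth from the left (+y) end of the row a, b, c, d, 72 mm centre to centre on a fixed aluminium rail 80 mm wide, 360 mm long, 10 mm thick. Origin: centre of the pad's underside; its top is 2 mm higher, 12 mm above the table. y axis along the row, towards pad_a.
- end_stop: Upright steel plate, 60 mm wide across the rail, 12 mm thick and 50 mm high, fixed on the rail at one end of the row, 48 mm (centre to centre) beyond the end pad: beyond pad_a or beyond pad_d, it changes between starts. The other end of the rail has only a flat black strip 6 mm high. Origin at the centre of its underside, 10 mm above the table.
Mind the look-alikes: they are no part of the job. What is shaped like the fitting_76 but blue or yellow is not meant.

How it is judged:
At the end, for the whole second after the job is handed in: The fittings stand at rest, released and upright (within 0.1 rad) on the pads' tops, one per pad, each within 12 mm of its pad's centre; heights fall from 92 mm on the pad next to the end stop through 76 and 60 to 44 mm on the pad farthest from it (((horizontal distance between end_stop and pad_a below 0.1 m and horizontal distance between fitting_92 and pad_a below 0.012 m and horizontal distance between fitting_76 and pad_b below 0.012 m and horizontal distance between fitting_60 and pad_c below 0.012 m and horizontal distance between fitting_44 and pad_d below 0.012 m) or (horizontal distance between end_stop and pad_d below 0.1 m and horizontal distance between fitting_92 and pad_d below 0.012 m and horizontal distance between fitting_76 and pad_c below 0.012 m and horizontal distance between fitting_60 and pad_b below 0.012 m and horizontal distance between fitting_44 and pad_a below 0.012 m)) and z of fitting_92 in the frame of pad_a between -0.001 and 0.005 m and angle between each of fitting_92, fitting_76, fitting_60, fitting_44's own z axis and vertical below 0.1 rad and linear speed of each of fitting_92, fitting_76, fitting_60, fitting_44 below 0.02 m/s and angular speed of each of fitting_92, fitting_76, fitting_60, fitting_44 below 0.2 rad/s and z of fitting_76 in the frame of pad_a between -0.001 and 0.005 m and z of fitting_60 in the frame of pad_a between -0.001 and 0.005 m and z of fitting_44 in the frame of pad_a between -0.001 and 0.005 m); the robot touches nothing.
It fails at once if a fitting falls over (leans more than 45 degrees) (angle between any of fitting_92, fitting_76, fitting_60, fitting_44's own z axis and vertical above 0.785 rad).
It also fails if it takes over 83 s, if anything falls off the work surface, if the arm or the gripper's body presses on something with over 40 N, if the wrist force passes 120 N, or if a joint passes its speed limit or range.

## Robot

A 6-joint arm with a two-finger parallel gripper is mounted at the origin on the work surface. World frame = base frame: x ahead of the robot, y to its left, z up, the work surface at z = 0. Lengths are in m, angles in rad, forces in N, time in s.
With the tool pointing down it reaches from about 0.3 to 0.875 m from the base axis. Payload 6.4 kg.
Tool frame: the origin (TCP) lies on the centre line of the jaws, within the pads' length; the fingertips stand 25 mm ahead of it and the grasp point (between the pads) lies 6 mm ahead of it (ctrl.tips_ahead is the z of the fingertips in the tool frame, in m); z points along the fingers, x is the direction in which the jaws open and shut, and the axes are right-handed (so a half turn about z gives the same grasp; the last joint's range is limited). The gripper opens to 85 mm and grips with 20 to 120 N. Pads are 22 mm wide; open, the fingers measure 114 mm over their backs; the gripper's body (76 mm by 85 mm) begins 54 mm behind the grasp point. The pads swing forward as they close: fully open they stand 13 mm farther back than shut.
Start: joints at [-1.457, 0.181, 1.607, -0, 1.354, -0.206], TCP at [0.181, -0.546, 0.256] pointing down, gripper open.
Joint ranges: [-2.99, 2.99], [-0.89, 2.07], [0.3, 2.58], [-1.14, 4.28], [0, 2.63], [-3.12, 3.12]. Speed limits (rad/s): [2.57, 2.57, 3.01, 3.14, 3.14, 3.14].

## Interface

Orientations are given as a unit quaternion [w, x, y, z].
In Python, from bench import ctrl gives the robot as it stands.
- The arm moves only by the shell command python3 -m pendant 'ROWS'. ROWS is JSON, a list that holds one entry, the list of rows, each a list of 7 numbers: the shift along the tool's x, y, z in m, then the turn, a rotation vector about the tool's x, y, z in rad, then the closure, from -1 (fully open) to 1 (shut). A call has 1 to 10 rows; each row shifts and turns the commanded pose from where the row before left it, along the tool's axes as they then stand; what a row does not reach is not made up. A row lasts 1/10 s, in which the tool goes at most 50 mm and 8.59 degrees, less where a joint would pass 70% of its speed; a pose out of reach is approached as far as the arm can. A call with a gripper value outside its range is refused whole. The fingers move at their own pace and stop on an object; the grip force is fixed at half the most. Time passes only in rows, so rows that do not move let the fingers close. It gives the time, the measured TCP pose, the force and the opening at its end, in the units of the state.
- ctrl.get_obs(): the state, without advancing time (a new reading comes with each control period).
- ctrl.camera(name): name is "side" or "top"; returns (picture, depth): 400x640x3 uint8, red, green, blue; 400x640 float32, m along the optical axis (not along the pixel's ray), 0 where there is no reading.
- ctrl.calibration(name): a dict with "fov_y" (degrees; the focal length in pixels is half the picture's height over the tangent of half this angle, whatever the lens; pixels are square), "cx", "cy" (the principal point, pixels), "D" ([k1, k2, p1, p2, k3] as OpenCV has them; the pictures are not rectified), "camera_from_world" (4x4, takes a point from world to camera coordinates). Camera axes: x right, y down, z forward; pixel columns grow to the right and rows downward; lengths in m; the calibration is good to about 2 mm. A picture is of the moment at which its call begins. calibration takes no time and is no camera call.
- ctrl.hand_in(): hands the job in, once; it reports no verdict.
The state is a dict: "time_s": time; "q": joint angles; "dq": joint speeds; "joint_efforts": joint torques, N m; "eef_pos": TCP position; "eef_rot": TCP orientation; "wrist_force": force on the tool from outside, world axes, zero at the start; "torque": the same for the moment, N m; "opening": opening from 0.0 (shut) to 1.0 (fully open).
Only numpy, scipy, OpenCV 4.12 (cv2) and the standard library are available. Lean on these libraries where they do the work, as an engineer would, in place of code of your own. Each camera call takes 0.05 s, during which the arm holds its last target.

## Working session

There is one attempt and no reset: what is moved stays moved. The work goes in short steps, Python scripts to look and compute and a shell command to move; the robot and the scene stay as the last step left them, time stands still between calls to the robot, and variables do not carry over. Pictures are saved under pics/ and viewed, and the job is handed in when it is done.

```bash
ls; mkdir -p pics
python3 - <<'E'
from bench import ctrl
import cv2,numpy as np
print(ctrl.get_obs(), ctrl.tips_ahead)
for n in("side","top"):
    p,d=ctrl.camera(n); np.savez(f"{n}0.npz",p=p,d=d)
    cv2.imwrite(f"pics/{n}0.png",p[:,:,::-1]); print(n,ctrl.calibration(n), (d>0).mean())
E
```

```text
pics
{'time_s': 0.0, 'q': array([-1.45728545e+00,  1.81541344e-01,  1.60797151e+00, -1.82360047e-05,
        1.35384175e+00, -2.06294758e-01]), 'dq': array([-8.78165993e-04, -1.79697836e-03, -6.43748659e-04,  2.25369573e-03,
        8.12286543e-04,  4.69929134e-05]), 'joint_efforts': array([ 1.41593799e-03, -4.44867539e+01, -3.51337731e+01, -3.31588935e-04,
        9.28152323e-03, -8.72141953e-06]), 'eef_pos': array([ 0.18072562, -0.54532787,  0.2554016 ]), 'eef_rot': array([-6.45165823e-04,  8.10674033e-01, -5.85497084e-01, -5.99963985e-04]), 'wrist_force': array([ 1.20907872,  0.86492835, -0.13110524]), 'torque': array([-0.03492268, -0.04409238, -0.03763774]), 'opening': 0.9984914003801173} 0.025
side {'fov_y': 46.851000853350826, 'cx': 326.58545696403127, 'cy': 202.94023781344086, 'D': array([-0.08619309,  0.        ,  0.        ,  0.        ,  0.        ]), 'camera_from_world': array([[-8.98681214e-01, -4.38601862e-01,  6.94592409e-04,
         4.66169288e-01],
       [-2.14000280e-01,  4.37096287e-01, -8.73584979e-01,
         1.57241329e-01],
       [ 3.82852395e-01, -7.85223053e-01, -4.86671143e-01,
         6.68865038e-01],
       [ 0.00000000e+00,  0.00000000e+00,  0.00000000e+00,
         1.00000000e+00]])} 0.996078125
top {'fov_y': 44.80071153889488, 'cx': 314.4379073758152, 'cy': 201.75495939363387, 'D': array([-0.09315354,  0.        ,  0.        ,  0.        ,  0.        ]), 'camera_from_world': array([[ 0.02810676, -0.99956378,  0.00906978, -0.01262524],
       [-0.99385878, -0.02891552, -0.10681116,  0.5145041 ],
       [ 0.10702682, -0.00601197, -0.99423796,  0.88860509],
       [ 0.        ,  0.        ,  0.        ,  1.        ]])} 0.99601953125
```

View pics/side0.png

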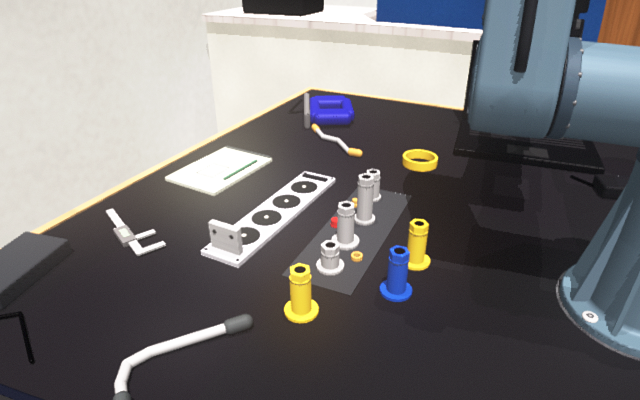

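View pics/top0.png

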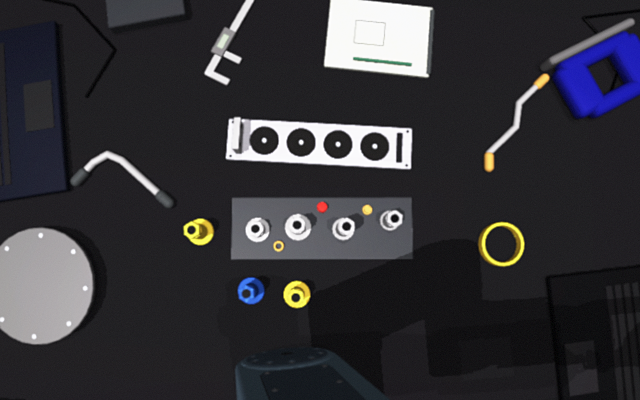

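The side view shows the four steel fittings on the mat at about (331,257), (347,224), (366,198) and (373,185). The end stop is at the near rail end, (225,237). In the top view the fittings are at (257,230), (297,225), (344,228) and (392,219), with the end stop at (237,137), the +y end. The two yellow ones and the blue one are look-alikes. Next I'll enlarge.

```bash
cat > h.py <<'E'
from bench import ctrl
import cv2,numpy as np
def K(c):
    f=200/np.tan(np.radians(c["fov_y"])/2); return np.array([[f,0,c["cx"]],[0,f,c["cy"]],[0,0,1.]])
def ray(n,uv):
    c=ctrl.calibration(n); T=np.array(c["camera_from_world"])
    u=cv2.undistortPoints(np.array(uv,float).reshape(-1,1,2),K(c),np.array(c["D"])).reshape(-1,2)
    d=np.c_[u,np.ones(len(u))]@T[:3,:3]
    return -T[:3,:3].T@T[:3,3], d
def onz(n,uv,z):
    o,d=ray(n,uv); return o+d*((z-o[2])/d[:,2])[:,None]
def proj(n,P):
    c=ctrl.calibration(n);T=np.array(c["camera_from_world"])
    r,_=cv2.Rodrigues(T[:3,:3]); return cv2.projectPoints(np.array(P,float).reshape(-1,1,3),r,T[:3,3],K(c),np.array(c["D"]))[0].reshape(-1,2)
def cloud(n,d):
    v,u=np.mgrid[0:400,0:640]; o,r=ray(n,np.c_[u.ravel(),v.ravel()])
    return (o+r*d.reshape(-1,1)).reshape(400,640,3)
def tri(a,b):
    o1,d1=ray("top",a);o2,d2=ray("side",b); d1=d1[0];d2=d2[0]
    s=np.linalg.lstsq(np.c_[d1,-d2],o2-o1,rcond=None)[0]
    p,q=o1+s[0]*d1,o2+s[1]*d2; return (p+q)/2,np.linalg.norm(p-q)
E
python3 - <<'E'
from h import *
for n,(x0,y0,w,h) in dict(top=(222,110,200,150),side=(200,160,220,130)).items():
    z=np.load(f"{n}0.npz"); p=z["p"][y0:y0+h,x0:x0+w,::-1]
    k=800//w; cv2.imwrite(f"pics/{n}0c.png",cv2.resize(p,(w*k,h*k),interpolation=cv2.INTER_CUBIC))
z=np.load("top0.npz"); C=cloud("top",z["d"])
m=(C[...,2]>0.03)&(C[...,0]>0.2); m[:190]=0;m[262:]=0;m[:,:230]=0;m[:,414:]=0
N,l,s,c=cv2.connectedComponentsWithStats(m.astype(np.uint8))
for i in range(1,N):
    if s[i,4]<15: continue
    P=C[l==i]; zt=np.percentile(P[:,2],90); T=P[P[:,2]>zt-.004]
    print(c[i].round(),s[i,4],"z",zt.round(4),"xy",T[:,:2].mean(0).round(4),((T.min(0)+T.max(0))/2)[:2].round(4),np.ptp(T,0).round(3))
print("mat z",np.median(C[200:210,240:300,2]),"rail z", C[150:160,240:400,2].mean(), "table",np.median(C[170:190,250:400,2]))
E
```

```text
[393. 219.] 248 z 0.0657 xy [ 0.4845 -0.1412] [ 0.4574 -0.075 ] [0.082 0.165 0.877]
[297. 225.] 235 z 0.0817 xy [0.4674 0.0329] [0.4488 0.0269] [0.065 0.039 0.861]
[345. 227.] 262 z 0.0973 xy [ 0.4667 -0.0534] [ 0.4485 -0.0292] [0.064 0.074 0.845]
[256. 228.] 213 z 0.0499 xy [0.4604 0.1101] [0.4608 0.1107] [0.026 0.028 0.007]
mat z 0.003728459462866318 rail z 0.013884861715363062 table 0.0007014975093038167
```

View pics/top0c.png

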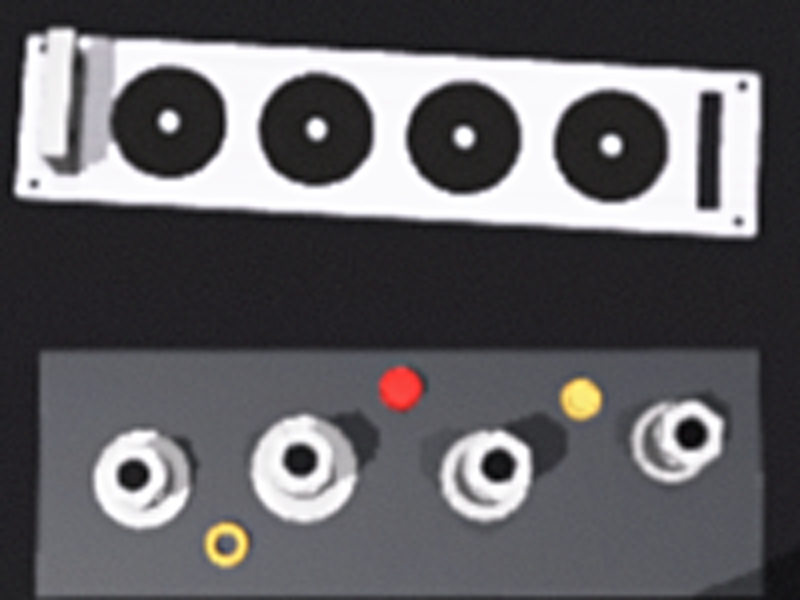

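View pics/side0c.png

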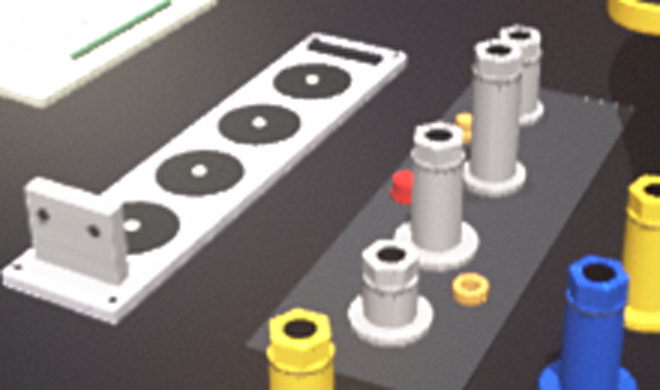

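Left to right, the heights read from depth minus the mat are about 44, 76, 92 and 60, which agrees with the side view. The holes in the top crop are at (133,475), (300,460), (500,464) and (691,433). Now I'll get precise points from the holes and pad dots in both views.

Run:
```python
from h import *
g={n:cv2.cvtColor(np.load(f"{n}0.npz")["p"],cv2.COLOR_RGB2GRAY) for n in("top","side")}
def blob(n,u,v,bright,r=5):
    w=g[n][v-r:v+r+1,u-r:u+r+1].astype(float)
    w=(w-w.min()) if bright else (w.max()-w)
    w=np.clip(w-.4*w.max(),0,None).astype(np.float32)
    b=(w>0).astype(np.uint8); N,l=cv2.connectedComponents(b)
    pk=np.unravel_index(np.argmax(w-.0*w),w.shape); w=w*(l==l[pk])
    yy,xx=np.mgrid[-r:r+1,-r:r+1]; return (u+(w*xx).sum()/w.sum(),v+(w*yy).sum()/w.sum())
top=dict(f44=(255,229),f76=(297,225),f92=(347,226),f60=(395,218))
side=dict(f44=(330,245),f76=(346,205),f92=(365,177),f60=(373,172))
zt=dict(f44=.047,f76=.079,f92=.095,f60=.063)
pt=dict(a=(264,140),b=(301,142),c=(338,144),d=(375,146))
ps=dict(a=(244,235),b=(267,217),c=(286,201),d=(304,186))
for k in top:
    a,b=blob("top",*top[k],0),blob("side",*side[k],0,4)
    p,e=tri(a,b); print(k,np.round(a,1),np.round(b,1),"tri",p.round(4),"gap",round(e,4),"top",onz("top",[a],zt[k])[0].round(4),"side",onz("side",[b],zt[k])[0].round(4))
for k in pt:
    a,b=blob("top",*pt[k],1,4),blob("side",*ps[k],1,4)
    p,e=tri(a,b); print(k,np.round(a,1),np.round(b,1),"tri",p.round(4),"gap",round(e,4),"top",onz("top",[a],.012)[0].round(4),"side",onz("side",[b],.012)[0].round(4))
# foot flange ellipses: bright mask of top view
```

```text
f44 [254.9 228.3] [330.  244.4] tri [0.4597 0.1101 0.0468] gap 0.0013 top [0.4603 0.1103 0.047 ] side [0.459  0.1102 0.047 ]
f76 [296.6 224.5] [345.8 204.6] tri [0.4671 0.0327 0.0788] gap 0.0011 top [0.4676 0.0329 0.079 ] side [0.4664 0.0329 0.079 ]
f92 [346.1 226. ] [365.7 176.2] tri [ 0.4661 -0.0541  0.0947] gap 0.0011 top [ 0.4666 -0.0538  0.095 ] side [ 0.4654 -0.0537  0.095 ]
f60 [394.3 218. ] [373.  170.4] tri [ 0.4846 -0.1434  0.0652] gap 0.0012 top [ 0.4854 -0.1436  0.063 ] side [ 0.4856 -0.148   0.063 ]
a [263.8 139.9] [243.1 234.8] tri [0.6347 0.1041 0.0114] gap 0.0006 top [0.6348 0.1042 0.012 ] side [0.6337 0.1048 0.012 ]
b [300.7 141.8] [265.9 216.3] tri [0.6327 0.0319 0.0118] gap 0.0009 top [0.6331 0.0321 0.012 ] side [0.632  0.0321 0.012 ]
c [337.6 143.8] [285.9 200.2] tri [ 0.6308 -0.0402  0.0118] gap 0.0012 top [ 0.6313 -0.04    0.012 ] side [ 0.63   -0.0399  0.012 ]
d [374.3 145.8] [303.6 186. ] tri [ 0.6292 -0.1121  0.0116] gap 0.0012 top [ 0.6296 -0.1118  0.012 ] side [ 0.6282 -0.1115  0.012 ]
```

Triangulated head tops, all of which match mat + height:

| Fitting | x | y | z |
|---|---|---|---|
| f44 | .460 | .110 | .047 |
| f76 | .467 | .033 | .079 |
| f92 | .466 | -.054 | .095 |
| f60 | .485 | -.1435 | .065 |

The pads are 72 mm apart at z≈.012. The end stop is beside pad_a, so 92→a, 76→b, 60→c and 44→d. The yellow and blue ones are off the mat and excluded.

First I'll turn the tool so its x axis lies along world x (71.7° = 9×0.139 rad).

```bash
python3 -m pendant '[[[0,0,0,0,0,-0.139,-1],[0,0,0,0,0,-0.139,-1],[0,0,0,0,0,-0.139,-1],[0,0,0,0,0,-0.139,-1],[0,0,0,0,0,-0.139,-1],[0,0,0,0,0,-0.139,-1],[0,0,0,0,0,-0.139,-1],[0,0,0,0,0,-0.139,-1],[0,0,0,0,0,-0.139,-1],[0,0,0,0,0,0,-1]]]'; python3 -c "
from bench import ctrl;o=ctrl.get_obs();print(o['eef_pos'],o['eef_rot'],o['q'])"
```

```text
time_s: 1.1
eef_pos: [0.1807, -0.5456, 0.2558]
eef_rot: [-0.0, 1.0, 0.001, -0.0]
wrist_force: [0.3, -0.0, 0.2]
opening: 0.998
[ 0.18073147 -0.54558114  0.25578197] [-4.76792574e-04  9.99999719e-01  5.76976154e-04 -5.21477006e-05] [-1.45733739e+00  1.81232149e-01  1.60754430e+00  3.87333324e-06
  1.35377547e+00 -1.45849218e+00]
```

```bash
python3 -m pendant '[[[0.019,-0.0327,0,0,0,0,-1],[0.019,-0.0327,0,0,0,0,-1],[0.019,-0.0327,0,0,0,0,-1],[0.019,-0.0327,0,0,0,0,-1],[0.019,-0.0327,0,0,0,0,-1],[0.019,-0.0327,0,0,0,0,-1],[0.019,-0.0327,0,0,0,0,-1],[0.019,-0.0327,0,0,0,0,-1],[0.019,-0.0327,0,0,0,0,-1],[0.019,-0.0327,0,0,0,0,-1]]]';  python3 -m pendant '[[[0.019,-0.0327,0,0,0,0,-1],[0.019,-0.0327,0,0,0,0,-1],[0.019,-0.0327,0,0,0,0,-1],[0.019,-0.0327,0,0,0,0,-1],[0.019,-0.0327,0,0,0,0,-1],[0,0,0,0,0,0,-1],[0,0,0,0,0,0,-1]]]'
```

```text
time_s: 2.1
eef_pos: [0.3712, -0.2174, 0.2563]
eef_rot: [0.0, 1.0, -0.002, 0.0]
wrist_force: [0.2, -0.6, 0.4]
opening: 1.0
time_s: 2.8
eef_pos: [0.4657, -0.0546, 0.256]
eef_rot: [0.0, 1.0, -0.0, -0.0]
wrist_force: [0.1, 0.3, 0.8]
opening: 0.999
```

```bash
python3 -m pendant '[[[0,0,0.03,0,0,0,-1],[0,0,0.03,0,0,0,-1],[0,0,0.03,0,0,0,-1],[0,0,0.03,0,0,0,-1],[0,0,0.02,0,0,0,-1],[0,0,0.02,0,0,0,-1],[0,0,0.02,0,0,0,-1],[0,0,0.01,0,0,0,-1],[0,0,0,0,0,0,-1]]]'
python3 - <<'E'
from h import *
p,d=ctrl.camera("side"); cv2.imwrite("pics/s1.png",cv2.resize(p[130:300,260:460,::-1],None,fx=3,fy=3,interpolation=2))
E
```

```text
time_s: 3.7
eef_pos: [0.4644, -0.0559, 0.0651]
eef_rot: [-0.0, 1.0, -0.001, -0.001]
wrist_force: [-0.1, -0.3, -0.7]
opening: 1.0
```

View pics/s1.png

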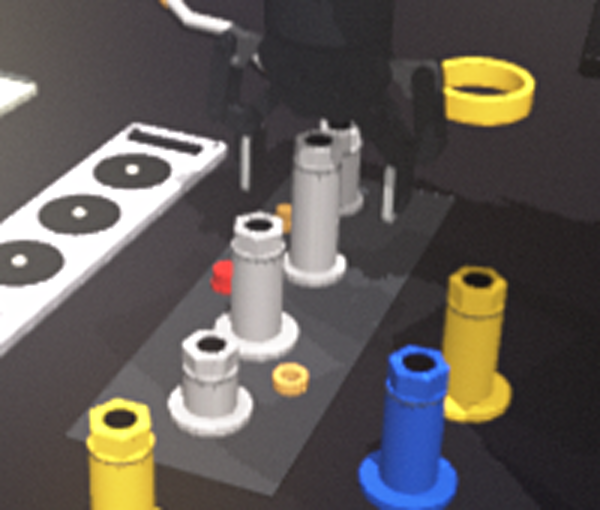

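The side view shows the fingers either side of the 92 mm fitting: tips at crop (247,188) and (390,218), body at (316,205), neighbours clear. Closing now.

```bash
python3 -m pendant '[[[0.0005,-0.0005,0,0,0,0,1],[0,0,0,0,0,0,1],[0,0,0,0,0,0,1],[0,0,0,0,0,0,1],[0,0,0,0,0,0,1],[0,0,0,0,0,0,1],[0,0,0,0,0,0,1],[0,0,0,0,0,0,1]]]'; python3 -m pendant '[[[0,0,-0.005,0,0,0,1],[0,0,-0.01,0,0,0,1],[0,0,-0.015,0,0,0,1],[0,0,-0.02,0,0,0,1],[0,0,-0.01,0,0,0,1],[0,0,0,0,0,0,1]]]'
python3 - <<'E'
from h import *
p,d=ctrl.camera("side"); cv2.imwrite("pics/s2.png",cv2.resize(p[130:300,260:460,::-1],None,fx=3,fy=3,interpolation=2))
E
```

```text
time_s: 4.55
eef_pos: [0.4669, -0.055, 0.067]
eef_rot: [0.0, 1.0, 0.0, 0.001]
wrist_force: [-1.1, 0.9, 5.5]
opening: 0.337
time_s: 5.15
eef_pos: [0.4673, -0.0552, 0.1279]
eef_rot: [0.001, 1.0, 0.0, 0.002]
wrist_force: [0.3, -0.3, -2.1]
opening: 0.337
```

View pics/s2.png

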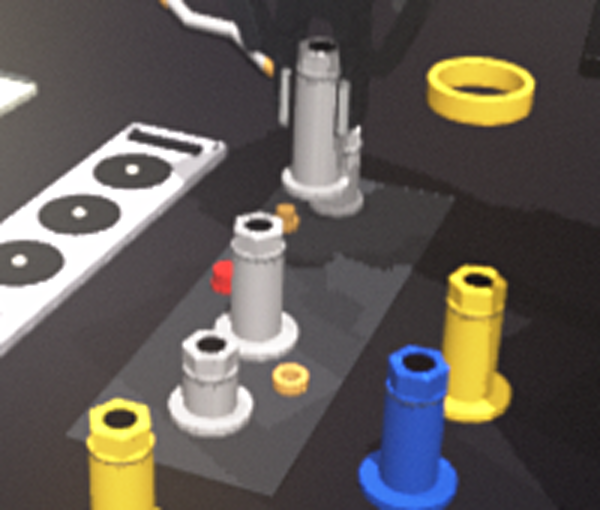

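The fitting is lifted upright, with its head at crop (320,50). Moving to above pad_a.

```bash
python3 -m pendant '[[[0.008,-0.008,0,0,0,0,1],[0.019,-0.018,0,0,0,0,1],[0.019,-0.018,0,0,0,0,1],[0.019,-0.018,0,0,0,0,1],[0.019,-0.018,0,0,0,0,1],[0.019,-0.018,0,0,0,0,1],[0.019,-0.018,0,0,0,0,1],[0.019,-0.018,0,0,0,0,1],[0.019,-0.018,0,0,0,0,1],[0.008,-0.0065,0,0,0,0,1]]]'; python3 -m pendant '[[[0,0,0.015,0,0,0,1],[0,0,0.015,0,0,0,1],[0,0,0,0,0,0,1],[0,0,0,0,0,0,1],[0,0,0,0,0,0,1]]]'
python3 - <<'E'
from h import *
for n,(x0,y0) in dict(side=(170,120),top=(200,50)).items():
    p,d=ctrl.camera(n); cv2.imwrite(f"pics/{n}3.png",cv2.resize(p[y0:y0+170,x0:x0+200,::-1],None,fx=3,fy=3,interpolation=2)); np.savez(n+"3.npz",p=p,d=d)
o=ctrl.get_obs();print(o['eef_pos'],o['eef_rot'])
E
```

```text
time_s: 6.2
eef_pos: [0.635, 0.1061, 0.1247]
eef_rot: [-0.0, 1.0, 0.001, -0.001]
wrist_force: [0.1, -1.3, -2.6]
opening: 0.336
time_s: 6.7
eef_pos: [0.6342, 0.103, 0.0965]
eef_rot: [0.0, 1.0, -0.0, 0.0]
wrist_force: [0.1, -0.4, -2.9]
opening: 0.335
[0.63471074 0.1032332  0.09713505] [ 2.27172474e-05  9.99999715e-01 -2.99752135e-04  6.93151446e-04]
```

View pics/side3.png

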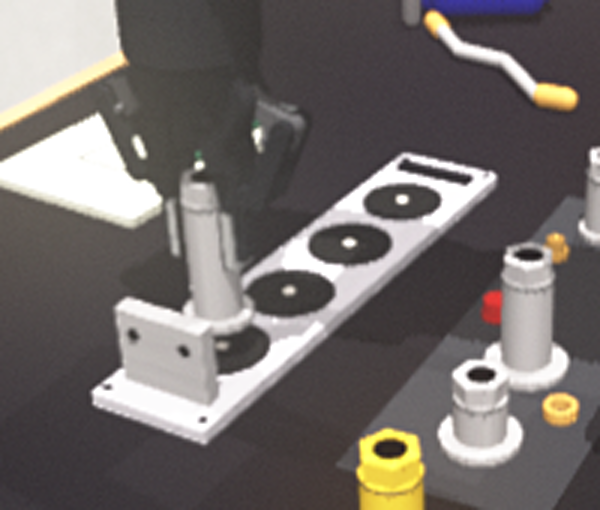

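View pics/top3.png

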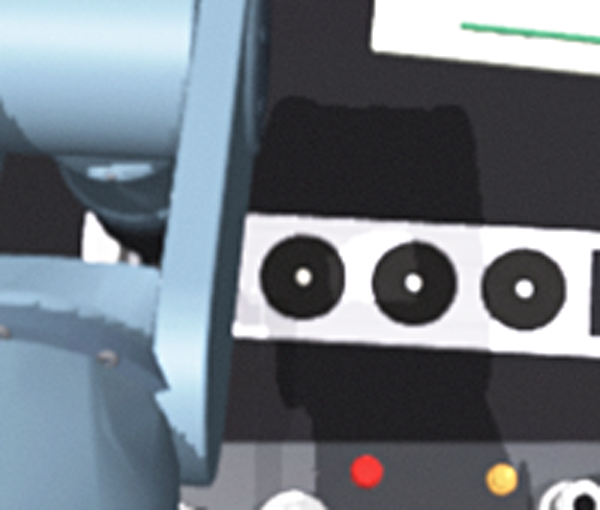

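Run:
```python
from h import *
o=ctrl.get_obs()['eef_pos']
b=[.6345,.1042,.033]
q=(proj("side",[b,[.6345,.1042,.125]])-[170,120])*3; print(q)
```

```text
[[215.79928591 313.57269757]
 [201.24249525 173.11670614]]
```

Projecting an upright fitting at this pose gives foot (216,314) and head (201,173). The picture shows about (218,316) and (200,175), so it's upright and centred over pad_a. Lowering and releasing.

```bash
python3 -m pendant '[[[0,0,0.008,0,0,0,1],[0,0,0.006,0,0,0,1],[0,0,0.004,0,0,0,1],[0,0,0.002,0,0,0,1],[0,0,0.000,0,0,0,1],[0,0,0,0,0,0,1],[0,0,0,0,0,0,1]]]'; python3 -m pendant '[[[0,0,0,0,0,0,0.2],[0,0,0,0,0,0,0],[0,0,0,0,0,0,-0.2],[0,0,0,0,0,0,-0.5],[0,0,0,0,0,0,-1],[0,0,0,0,0,0,-1],[0,0,0,0,0,0,-1]]]'
```

```text
time_s: 7.5
eef_pos: [0.6343, 0.1037, 0.0762]
eef_rot: [-0.0, 1.0, 0.0, 0.0]
wrist_force: [0.5, 0.5, -2.6]
opening: 0.334
time_s: 8.2
eef_pos: [0.6343, 0.1037, 0.0763]
eef_rot: [-0.0, 1.0, 0.0, 0.0]
wrist_force: [-0.1, -0.4, -0.8]
opening: 0.997
```

```bash
python3 -m pendant '[[[0,0,-0.02,0,0,0,-1],[0,0,-0.03,0,0,0,-1],[0,0,-0.03,0,0,0,-1],[0,0,-0.03,0,0,0,-1],[-0.0335,0.0141,-0.02,0,0,0,-1],[-0.0335,0.0141,0,0,0,0,-1],[-0.0335,0.0141,0,0,0,0,-1],[-0.0335,0.0141,0,0,0,0,-1],[-0.0335,0.0141,0,0,0,0,-1],[0,0,0,0,0,0,-1]]]'
python3 - <<'E'
from h import *
p,d=ctrl.camera("side"); cv2.imwrite("pics/s4.png",cv2.resize(p[120:290,170:370,::-1],None,fx=3,fy=3,interpolation=2))
E
```

```text
time_s: 9.2
eef_pos: [0.463, 0.0326, 0.2055]
eef_rot: [-0.0, 1.0, -0.001, -0.002]
wrist_force: [0.1, -0.3, -0.2]
opening: 1.001
```

View pics/s4.png

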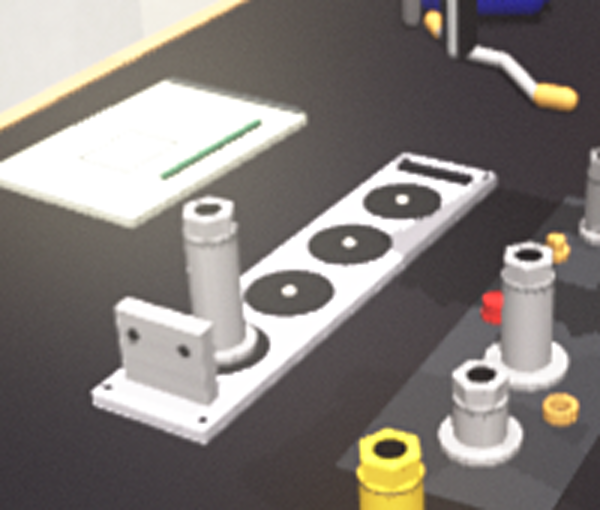

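fitting_92 stands upright on pad_a, its hole at crop (207,209). Now descending on fitting_76.

```bash
python3 -c "
from h import *
print(onz('side',[(170+207/3,120+209/3)],.104))"
python3 -m pendant '[[[0,0,0.03,0,0,0,-1],[0,0,0.03,0,0,0,-1],[0,0,0.03,0,0,0,-1],[0,0,0.02,0,0,0,-1],[0,0,0.02,0,0,0,-1],[0,0,0.015,0,0,0,-1],[0,0,0.0045,0,0,0,-1],[0,0,0,0,0,0,-1],[0,0,0,0,0,0,-1]]]'
```

```text
[[0.63156731 0.10606268 0.104     ]]
time_s: 10.15
eef_pos: [0.4678, 0.0331, 0.0575]
eef_rot: [0.0, 1.0, 0.0, 0.001]
wrist_force: [0.2, -0.6, 0.1]
opening: 0.998
```

```bash
python3 -m pendant '[[[0,0,0,0,0,0,1],[0,0,0,0,0,0,1],[0,0,0,0,0,0,1],[0,0,0,0,0,0,1],[0,0,0,0,0,0,1],[0,0,0,0,0,0,1],[0,0,0,0,0,0,1],[0,0,0,0,0,0,1]]]'; python3 -m pendant '[[[0,0,-0.005,0,0,0,1],[0,0,-0.01,0,0,0,1],[0,0,-0.015,0,0,0,1],[0,0,-0.015,0,0,0,1],[0,0,-0.005,0,0,0,1],[0,0,0,0,0,0,1]]]'
python3 - <<'E'
from h import *
p,d=ctrl.camera("side"); cv2.imwrite("pics/s5.png",cv2.resize(p[120:290,220:420,::-1],None,fx=3,fy=3,interpolation=2))
E
```

```text
time_s: 10.95
eef_pos: [0.4673, 0.0331, 0.0573]
eef_rot: [0.0, 1.0, 0.0, 0.0]
wrist_force: [-0.6, 0.3, 5.8]
opening: 0.332
time_s: 11.55
eef_pos: [0.4673, 0.0331, 0.1076]
eef_rot: [0.0, 1.0, 0.0, 0.001]
wrist_force: [0.8, -0.2, -3.0]
opening: 0.332
```

View pics/s5.png

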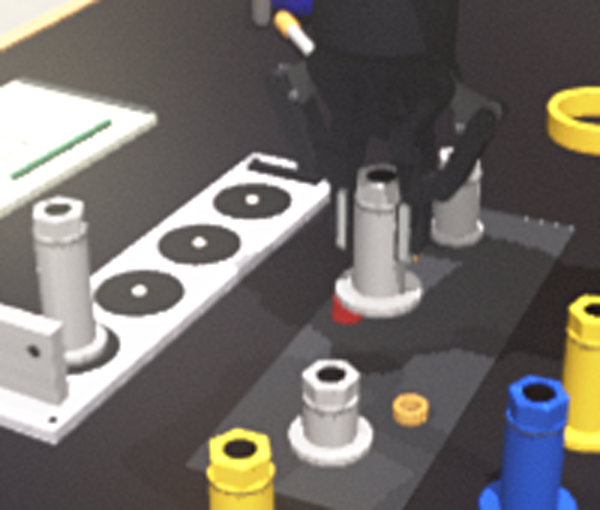

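fitting_76 is held upright (head at crop (380,180)). Moving to above pad_b and part of the way down.

```bash
python3 -m pendant '[[[0.0105,0.001,0,0,0,0,1],[0.025,0,0,0,0,0,1],[0.025,0,0,0,0,0,1],[0.025,0,0,0,0,0,1],[0.025,0,0,0,0,0,1],[0.025,0,0,0,0,0,1],[0.02,0,0,0,0,0,1],[0.01,0,0,0,0,0,1],[0,0,0,0,0,0,1]]]';python3 -m pendant '[[[0,0,0.015,0,0,0,1],[0,0,0.01,0,0,0,1],[0,0,0,0,0,0,1],[0,0,0,0,0,0,1],[0,0,0,0,0,0,1]]]'
python3 - <<'E'
from h import *
print((proj("side",[[.6328,.032,.028],[.6328,.032,.104]])-[170,120])*3)
p,d=ctrl.camera("side"); cv2.imwrite("pics/s6.png",cv2.resize(p[120:290,170:370,::-1],None,fx=3,fy=3,interpolation=2))
E
```

```text
time_s: 12.5
eef_pos: [0.633, 0.032, 0.1057]
eef_rot: [-0.0, 1.0, -0.0, -0.0]
wrist_force: [-0.2, 0.9, -3.8]
opening: 0.334
time_s: 13.0
eef_pos: [0.6324, 0.0321, 0.0821]
eef_rot: [0.0, 1.0, 0.0, 0.0]
wrist_force: [0.5, 0.3, -3.7]
opening: 0.337
[[285.0592533  266.80773673]
 [277.06518793 157.76192201]]
```

View pics/s6.png

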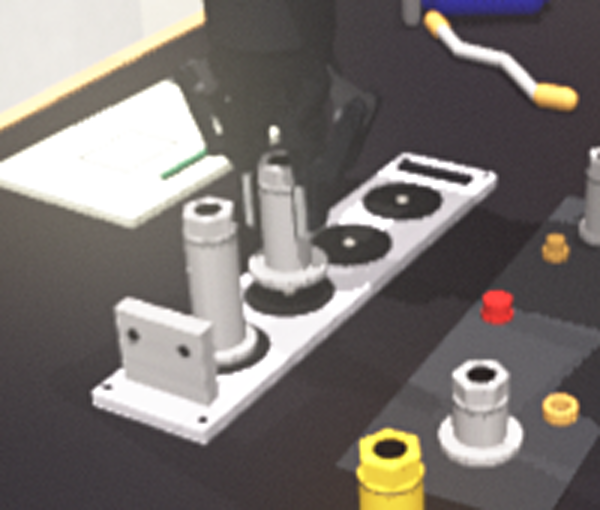

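The foot at (287,268) and head at (276,158) match the predicted (285,267) and (277,158). Lower and release, then rise and go to fitting_60 at (.485,-.1435).

```bash
python3 -m pendant '[[[0,0,0.007,0,0,0,1],[0,0,0.005,0,0,0,1],[0,0,0.003,0,0,0,1],[0,0,0,0,0,0,1],[0,0,0,0,0,0,1],[0,0,0,0,0,0,1]]]'; python3 -m pendant '[[[0,0,0,0,0,0,0.2],[0,0,0,0,0,0,0],[0,0,0,0,0,0,-0.2],[0,0,0,0,0,0,-0.5],[0,0,0,0,0,0,-1],[0,0,0,0,0,0,-1],[0,0,0,0,0,0,-1]]]'; python3 -m pendant '[[[0,0,-0.02,0,0,0,-1],[0,0,-0.03,0,0,0,-1],[0,0,-0.03,0,0,0,-1],[0,0,-0.03,0,0,0,-1],[-0.0246,0.0292,-0.02,0,0,0,-1],[-0.0246,0.0292,0,0,0,0,-1],[-0.0246,0.0292,0,0,0,0,-1],[-0.0246,0.0292,0,0,0,0,-1],[-0.0246,0.0292,0,0,0,0,-1],[-0.0246,0.0292,0,0,0,0,-1]]]'; python3 -m pendant '[[[0,0,0,0,0,0,-1],[0,0,0,0,0,0,-1]]]'
python3 - <<'E'
from h import *
p,d=ctrl.camera("side"); cv2.imwrite("pics/s7.png",cv2.resize(p[120:290,200:400,::-1],None,fx=3,fy=3,interpolation=2))
p,d=ctrl.camera("top"); cv2.imwrite("pics/t7.png",cv2.resize(p[110:260,222:422,::-1],None,fx=4,fy=4,interpolation=2))
E
```

```text
time_s: 13.65
eef_pos: [0.6322, 0.0322, 0.0666]
eef_rot: [-0.0, 1.0, -0.0, -0.0]
wrist_force: [0.6, -0.2, -2.7]
opening: 0.339
time_s: 14.35
eef_pos: [0.6323, 0.0321, 0.0668]
eef_rot: [0.0, 1.0, -0.0, 0.0]
wrist_force: [-0.4, 0.2, -0.4]
opening: 1.0
time_s: 15.35
eef_pos: [0.4836, -0.1439, 0.197]
eef_rot: [0.0, 1.0, 0.0, 0.0]
wrist_force: [0.1, -0.4, 0.6]
opening: 0.999
time_s: 15.55
eef_pos: [0.4845, -0.1436, 0.1971]
eef_rot: [-0.0, 1.0, -0.001, 0.0]
wrist_force: [0.5, -0.4, 1.4]
opening: 0.999
```

View pics/s7.png

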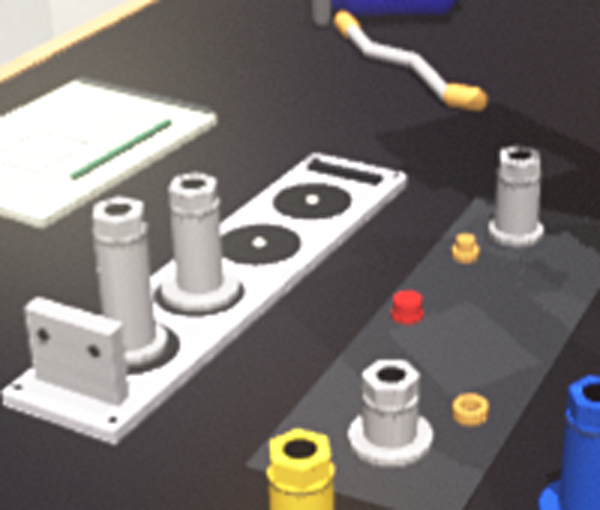

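View pics/t7.png

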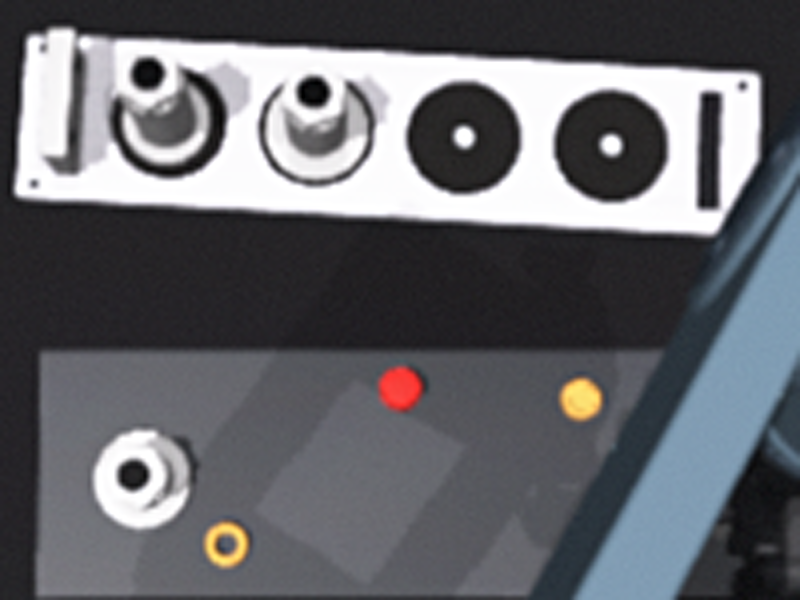

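76 stands well centred on pad_b, and 92 is slightly off-centre but within its pad ring. fitting_60 is now clear in the side view, with its hole at crop (520,154). I'll recheck it, then descend to TCP z .048.

```bash
python3 -c "
from h import *
print(onz('side',[(200+520/3,120+154/3)],.063), tri((394.3,218),(200+520/3,120+154/3)))"
python3 -m pendant '[[[0,0,0.03,0,0,0,-1],[0,0,0.03,0,0,0,-1],[0,0,0.03,0,0,0,-1],[0,0,0.02,0,0,0,-1],[0,0,0.02,0,0,0,-1],[0,0,0.015,0,0,0,-1],[0,0,0.004,0,0,0,-1],[0,0,0,0,0,0,-1],[0,0,0,0,0,0,-1]]]'
```

```text
[[ 0.48341081 -0.14402497  0.063     ]] (array([ 0.4844366 , -0.14383644,  0.06294417]), np.float64(0.00205948529297282))
time_s: 16.55
eef_pos: [0.4855, -0.1429, 0.0485]
eef_rot: [0.0, 1.0, 0.0, 0.0]
wrist_force: [-0.5, 0.3, 0.3]
opening: 1.001
```

```bash
python3 -m pendant '[[[0,0,0,0,0,0,1],[0,0,0,0,0,0,1],[0,0,0,0,0,0,1],[0,0,0,0,0,0,1],[0,0,0,0,0,0,1],[0,0,0,0,0,0,1],[0,0,0,0,0,0,1],[0,0,0,0,0,0,1]]]'; python3 -m pendant '[[[0,0,-0.005,0,0,0,1],[0,0,-0.01,0,0,0,1],[0,0,-0.015,0,0,0,1],[0,0,-0.015,0,0,0,1],[0,0,-0.005,0,0,0,1],[0,0,0,0,0,0,1]]]'
python3 - <<'E'
from h import *
p,d=ctrl.camera("side"); cv2.imwrite("pics/s8.png",cv2.resize(p[120:290,250:450,::-1],None,fx=3,fy=3,interpolation=2))
E
```

```text
time_s: 17.35
eef_pos: [0.4851, -0.1433, 0.0484]
eef_rot: [0.0, 1.0, -0.0, 0.0]
wrist_force: [-0.6, 0.8, 5.9]
opening: 0.337
time_s: 17.95
eef_pos: [0.4852, -0.1433, 0.0988]
eef_rot: [0.0, 1.0, 0.0, 0.001]
wrist_force: [0.2, -0.4, -1.4]
opening: 0.334
```

View pics/s8.png

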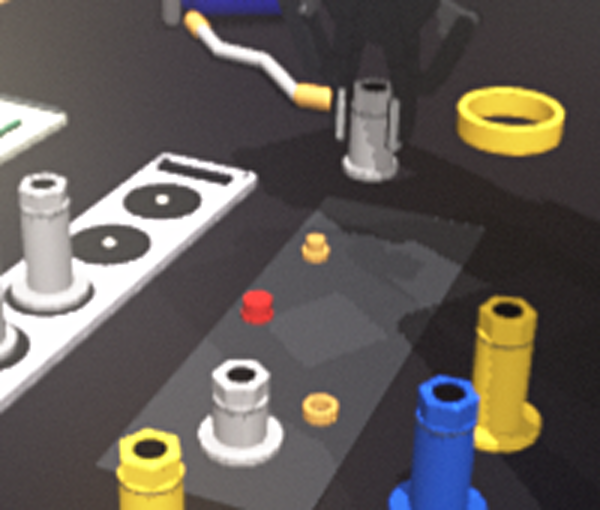

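fitting_60 is held upright. Moving to above pad_c.

```bash
python3 -m pendant '[[[0.01,-0.007,0,0,0,0,1],[0.022,-0.0155,0,0,0,0,1],[0.022,-0.0155,0,0,0,0,1],[0.022,-0.0155,0,0,0,0,1],[0.022,-0.0155,0,0,0,0,1],[0.022,-0.0155,0,0,0,0,1],[0.016,-0.0115,0,0,0,0,1],[0.01,-0.007,0,0,0,0,1],[0,0,0,0,0,0,1],[0,0,0,0,0,0,1]]]';python3 -m pendant '[[[0,0,0.015,0,0,0,1],[0,0,0.01,0,0,0,1],[0,0,0,0,0,0,1],[0,0,0,0,0,0,1],[0,0,0,0,0,0,1]]]'
python3 - <<'E'
from h import *
print((proj("side",[[.631,-.0401,.0285],[.631,-.0401,.0885]])-[170,120])*3)
p,d=ctrl.camera("side"); cv2.imwrite("pics/s9.png",cv2.resize(p[120:290,170:370,::-1],None,fx=3,fy=3,interpolation=2))
E
```

```text
time_s: 19.0
eef_pos: [0.63, -0.0399, 0.0969]
eef_rot: [-0.0, 1.0, 0.0, -0.001]
wrist_force: [-0.5, -0.3, -2.7]
opening: 0.335
time_s: 19.5
eef_pos: [0.6308, -0.0403, 0.073]
eef_rot: [0.0, 1.0, -0.0, 0.0]
wrist_force: [-0.0, -0.5, -2.5]
opening: 0.335
[[345.56363916 218.67481896]
 [341.66601678 137.06527422]]
```

View pics/s9.png

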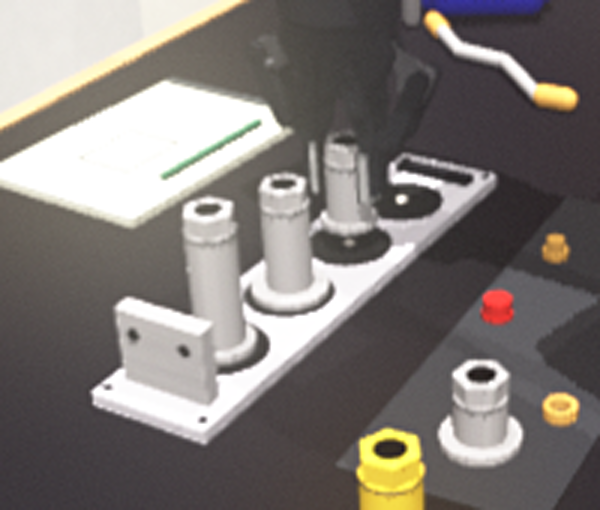

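The view matches the prediction. Lower, release, rise, and go to fitting_44.

```bash
python3 -m pendant '[[[0,0,0.007,0,0,0,1],[0,0,0.005,0,0,0,1],[0,0,0.003,0,0,0,1],[0,0,0,0,0,0,1],[0,0,0,0,0,0,1],[0,0,0,0,0,0,1]]]'; python3 -m pendant '[[[0,0,0,0,0,0,0.2],[0,0,0,0,0,0,0],[0,0,0,0,0,0,-0.2],[0,0,0,0,0,0,-0.5],[0,0,0,0,0,0,-1],[0,0,0,0,0,0,-1],[0,0,0,0,0,0,-1]]]'; python3 -m pendant '[[[0,0,-0.02,0,0,0,-1],[0,0,-0.03,0,0,0,-1],[0,0,-0.03,0,0,0,-1],[0,0,-0.03,0,0,0,-1],[-0.019,-0.0167,-0.02,0,0,0,-1],[-0.03,-0.0267,0,0,0,0,-1],[-0.0305,-0.0267,0,0,0,0,-1],[-0.0305,-0.0267,0,0,0,0,-1],[-0.0305,-0.0267,0,0,0,0,-1],[-0.0305,-0.0267,0,0,0,0,-1]]]'; python3 -m pendant '[[[0,0,0,0,0,0,-1],[0,0,0,0,0,0,-1],[0,0,0,0,0,0,-1]]]'
python3 - <<'E'
from h import *
p,d=ctrl.camera("side"); cv2.imwrite("pics/s10.png",cv2.resize(p[120:290,200:400,::-1],None,fx=3,fy=3,interpolation=2))
E
```

```text
time_s: 20.15
eef_pos: [0.6306, -0.04, 0.0576]
eef_rot: [-0.0, 1.0, 0.0, -0.0]
wrist_force: [1.0, -0.8, -2.1]
opening: 0.335
time_s: 20.85
eef_pos: [0.6307, -0.04, 0.0578]
eef_rot: [-0.0, 1.0, 0.0, 0.0]
wrist_force: [0.1, -0.3, 0.6]
opening: 0.997
time_s: 21.85
eef_pos: [0.4583, 0.111, 0.1879]
eef_rot: [-0.0, 1.0, -0.0, 0.0]
wrist_force: [0.4, 1.3, 1.1]
opening: 1.001
time_s: 22.15
eef_pos: [0.4606, 0.1097, 0.1882]
eef_rot: [0.0, 1.0, -0.0, 0.001]
wrist_force: [0.1, -1.0, 0.9]
opening: 0.998
```

View pics/s10.png

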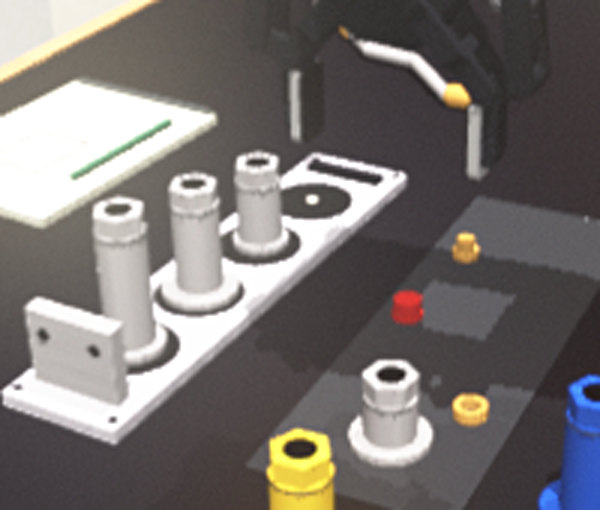

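Three fittings stand on pads a, b and c. Fitting_44's hole is at crop (390,375). Descending on it.

```bash
python3 -m pendant '[[[0,0,0.03,0,0,0,-1],[0,0,0.03,0,0,0,-1],[0,0,0.03,0,0,0,-1],[0,0,0.02,0,0,0,-1],[0,0,0.02,0,0,0,-1],[0,0,0.013,0,0,0,-1],[0,0,0.004,0,0,0,-1],[0,0,0,0,0,0,-1],[0,0,0,0,0,0,-1]]]'; python3 -m pendant '[[[0,0,0,0,0,0,1],[0,0,0,0,0,0,1],[0,0,0,0,0,0,1],[0,0,0,0,0,0,1],[0,0,0,0,0,0,1],[0,0,0,0,0,0,1],[0,0,0,0,0,0,1],[0,0,0,0,0,0,1]]]'; python3 -m pendant '[[[0,0,-0.005,0,0,0,1],[0,0,-0.01,0,0,0,1],[0,0,-0.015,0,0,0,1],[0,0,-0.015,0,0,0,1],[0,0,-0.005,0,0,0,1],[0,0,0,0,0,0,1]]]'
python3 - <<'E'
from h import *
p,d=ctrl.camera("side"); cv2.imwrite("pics/s11.png",cv2.resize(p[120:290,220:420,::-1],None,fx=3,fy=3,interpolation=2))
E
```

```text
time_s: 23.1
eef_pos: [0.4606, 0.11, 0.0415]
eef_rot: [0.0, 1.0, -0.0, 0.001]
wrist_force: [0.4, -0.7, 1.0]
opening: 1.0
time_s: 23.9
eef_pos: [0.4601, 0.1102, 0.0415]
eef_rot: [0.0, 1.0, 0.0, 0.0]
wrist_force: [-2.5, 0.3, 5.8]
opening: 0.327
time_s: 24.5
eef_pos: [0.4603, 0.1102, 0.0918]
eef_rot: [-0.0, 1.0, 0.0, 0.001]
wrist_force: [0.3, 0.3, -3.5]
opening: 0.33
```

View pics/s11.png

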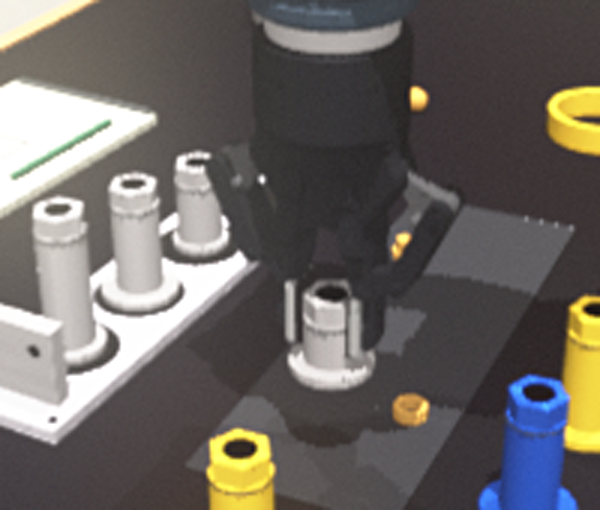

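Held upright. Move along -y over the emptied mat first, then +x to pad_d.

```bash
python3 -m pendant '[[[0,0.012,0,0,0,0,1],[0,0.025,0,0,0,0,1],[0,0.025,0,0,0,0,1],[0,0.025,0,0,0,0,1],[0,0.025,0,0,0,0,1],[0,0.025,0,0,0,0,1],[0,0.025,0,0,0,0,1],[0,0.025,0,0,0,0,1],[0,0.025,0,0,0,0,1],[0,0.01,0,0,0,0,1]]]'; python3 -m pendant '[[[0.01,0,0,0,0,0,1],[0.024,0,0,0,0,0,1],[0.025,0,0,0,0,0,1],[0.025,0,0,0,0,0,1],[0.025,0,0,0,0,0,1],[0.025,0,0,0,0,0,1],[0.025,0,0,0,0,0,1],[0.01,0,0,0,0,0,1],[0,0,0,0,0,0,1],[0,0,0,0,0,0,1]]]';python3 -m pendant '[[[0,0,0.015,0,0,0,1],[0,0,0.01,0,0,0,1],[0,0,0,0,0,0,1],[0,0,0,0,0,0,1],[0,0,0,0,0,0,1]]]'
python3 - <<'E'
from h import *
print((proj("side",[[.6291,-.112,.0285],[.6291,-.112,.0725]])-[170,120])*3)
p,d=ctrl.camera("side"); cv2.imwrite("pics/s12.png",cv2.resize(p[120:290,170:370,::-1],None,fx=3,fy=3,interpolation=2))
E
```

```text
time_s: 25.55
eef_pos: [0.4591, -0.1143, 0.0902]
eef_rot: [0.0, 1.0, -0.001, -0.0]
wrist_force: [0.5, -0.3, -2.5]
opening: 0.324
time_s: 26.55
eef_pos: [0.6276, -0.1111, 0.0899]
eef_rot: [-0.0, 1.0, 0.0, -0.001]
wrist_force: [-0.8, -0.2, -2.8]
opening: 0.324
time_s: 27.05
eef_pos: [0.6288, -0.112, 0.066]
eef_rot: [0.0, 1.0, -0.0, 0.0]
wrist_force: [-1.1, 0.2, -2.7]
opening: 0.324
[[399.33911555 176.72864722]
 [397.85398385 119.90702539]]
```

View pics/s12.png

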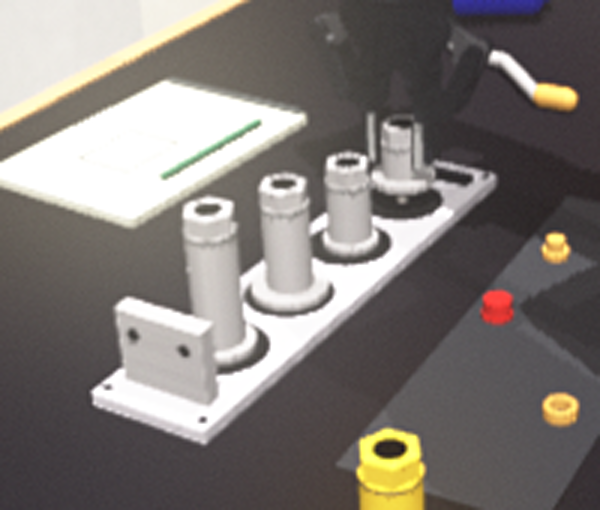

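Foot at (402,182) and head at (401,122), close to the prediction. Lower, release, rise, and back off so both cameras can see.

```bash
python3 -m pendant '[[[0,0,0.007,0,0,0,1],[0,0,0.005,0,0,0,1],[0,0,0.003,0,0,0,1],[0,0,0,0,0,0,1],[0,0,0,0,0,0,1],[0,0,0,0,0,0,1]]]'; python3 -m pendant '[[[0,0,0,0,0,0,0.2],[0,0,0,0,0,0,0],[0,0,0,0,0,0,-0.2],[0,0,0,0,0,0,-0.5],[0,0,0,0,0,0,-1],[0,0,0,0,0,0,-1],[0,0,0,0,0,0,-1]]]'; python3 -m pendant '[[[0,0,-0.02,0,0,0,-1],[0,0,-0.03,0,0,0,-1],[0,0,-0.03,0,0,0,-1],[0,0,-0.03,0,0,0,-1],[0,0,-0.03,0,0,0,-1],[-0.02,0.03,0,0,0,0,-1],[-0.03,0.03,0,0,0,0,-1],[-0.03,0.03,0,0,0,0,-1],[-0.03,0.03,0,0,0,0,-1],[-0.03,0.03,0,0,0,0,-1]]]'; python3 -m pendant '[[[-0.03,0.03,0,0,0,0,-1],[-0.02,0.03,0,0,0,0,-1],[0,0.03,0,0,0,0,-1],[0,0.02,0,0,0,0,-1],[0,0,0,0,0,0,-1],[0,0,0,0,0,0,-1],[0,0,0,0,0,0,-1]]]'
python3 - <<'E'
from h import *
p,d=ctrl.camera("side"); cv2.imwrite("pics/s13.png",cv2.resize(p[120:290,170:370,::-1],None,fx=3,fy=3,interpolation=2)); np.savez("side9.npz",p=p,d=d)
p,d=ctrl.camera("top"); cv2.imwrite("pics/t13.png",cv2.resize(p[110:260,222:422,::-1],None,fx=4,fy=4,interpolation=2)); np.savez("top9.npz",p=p,d=d)
E
```

```text
time_s: 27.7
eef_pos: [0.6286, -0.1118, 0.0506]
eef_rot: [-0.0, 1.0, 0.0, -0.0]
wrist_force: [-1.0, 0.9, -1.8]
opening: 0.325
time_s: 28.4
eef_pos: [0.6287, -0.1119, 0.0508]
eef_rot: [-0.0, 1.0, -0.0, 0.0]
wrist_force: [0.8, 0.1, -0.1]
opening: 1.002
time_s: 29.4
eef_pos: [0.4874, -0.2627, 0.1909]
eef_rot: [0.0, 1.0, 0.0, 0.0]
wrist_force: [0.8, -1.0, 0.2]
opening: 1.001
time_s: 30.1
eef_pos: [0.4388, -0.3707, 0.1905]
eef_rot: [-0.0, 1.0, 0.0, -0.0]
wrist_force: [0.5, 0.3, -0.1]
opening: 1.004
```

View pics/s13.png

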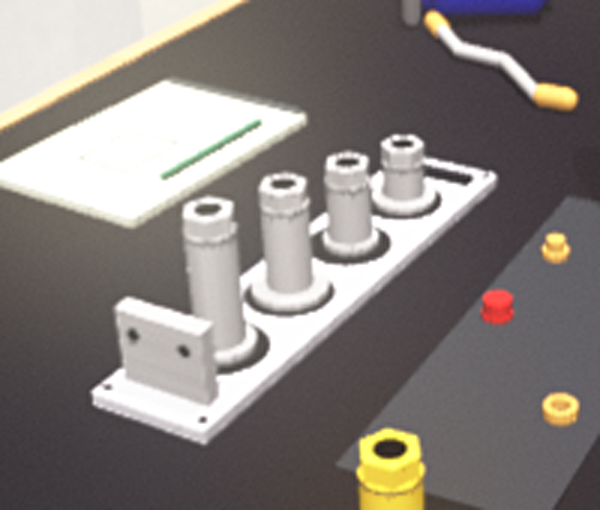

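View pics/t13.png

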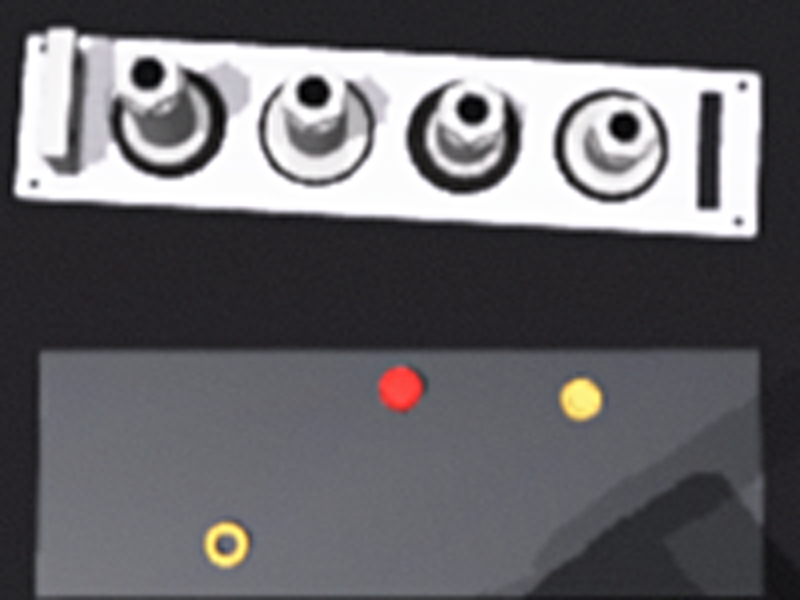

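All four stand on their pads, with holes in the top crop at (148,73), (313,92), (472,110) and (623,127). Triangulating as a final check:

Run:
```python
from h import *
T=[(148,73),(313,92),(472,110),(623,127)];S=[(207,209),(284,184),(348,161),(402,143)]
P=[(.6347,.1041),(.6327,.0319),(.6308,-.0402),(.6292,-.1121)]
for t,s,q,z in zip(T,S,P,(.104,.088,.072,.056)):
    a=(222+(t[0]-1.5)/4,110+(t[1]-1.5)/4);b=(170+(s[0]-1)/3,120+(s[1]-1)/3)
    p,e=tri(a,b); print(p.round(4),"expect z",z,"off mm",((p[:2]-q)*1e3).round(1),"gap",round(e*1e3,1))
```

```text
[0.6342 0.1044 0.1034] expect z 0.104 off mm [-0.5  0.3] gap 1.1
[0.6313 0.0316 0.0874] expect z 0.088 off mm [-1.4 -0.3] gap 2.1
[ 0.629  -0.0406  0.0724] expect z 0.072 off mm [-1.8 -0.4] gap 1.7
[ 0.6276 -0.1119  0.056 ] expect z 0.056 off mm [-1.6  0.2] gap 1.0
```

Every head top is within 2 mm of its pad centre, at the right height, and the gripper is open and clear. Handing in.

```bash
python3 -c "
from bench import ctrl
print(ctrl.hand_in())"
```

```text
the job is handed in; nothing more can be done
None
```

I moved all four steel fittings from the mat onto the rail, tallest next to the end stop: 92 on pad_a, 76 on pad_b, 60 on pad_c and 44 on pad_d. I handed the job in at about 30 s; it gave no verdict.

- **Final position:** the last two-view check put the head tops within 2 mm of the pad centres and within 1 mm of the expected heights. All four look upright, and the gripper is open and clear.
- **Disagreements:**
  - The two cameras' rays missed each other by 1–2 mm, within the stated calibration accuracy.
  - The first height reading for fitting_60 was 2 mm high because fitting_92 partly hid it. It agreed once rechecked in a clear view.
  - A quick side-view-only reading had fitting_92 about 4 mm off-centre. The two-view check put it under 1 mm off.

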